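# Shut the seed box and snap its latch

### The job

The seed box has been left open on the bench. With the fingertips, push its blue lid fully shut, and only then push the red latch lever over past its centre so that it snaps down over the lid. Do not lift, tip or shove the box along the bench, do not pick up or disturb any of the other things, and finish with the hand clear.

Things in the scene. Friction and masses are not known exactly. Their poses are not given: they have to be found in the camera images.
- seed_box: Blue plastic seed box, 150 (its x) by 200 (its y) by 90 mm high, walls 4 mm, full, about 2.2 kg, standing loose. Origin: centre of its underside; z up. Lid hinged along the +x rim; latch in the middle of the -x side, between two fixed grey ears (37 mm apart over their outsides) that rise 116 mm above the bench and reach out to 101 mm from the centre.
- lid (a joint): Blue flip-top lid, a plate 154 mm deep, 206 mm wide, 8 mm thick. 0 = shut flat on the box (upper face 98 mm above the bench), growing in rad as it opens upward, stop at 1.6; it starts open by 0.7 to 1.3. Stiff hinge: it stays where it is left and takes about 1 to 3 N near the free edge to push down.
- lid_hinge (a point): Point on the lid's hinge line, at its middle: 77 mm along +x from the box's centre and 90 mm above the bench; the hinge line runs along the box's y.
- lid_edge (a point): Middle of the lid's free edge, on its upper (outer) face: 154 mm from the hinge along the lid. It moves with the lid.
- latch (a joint): Red over-centre latch lever, rad. 0 = open: it leans outward, away from the lid, 35 degrees from upright. It swings over towards the lid. 0.61 = upright, dead centre: a spring drives it from there to whichever stop is nearer, so it snaps. 2.01 = fastened, lying over the shut lid, 80 degrees past upright. Takes 2 to 3 N across its end to start, less towards upright.
- latch_pivot (a point): Middle of the lever's pivot, fixed on the box between the ears: 92 mm along the box's -x from its centre, 108 mm above the bench; the pivot line runs along the box's y.
- latch_grip (a point): Centre of the round red cross bar at the lever's free end (16 mm diameter, 34 mm long, parallel to the box's y), 66 mm from the lever's pivot. It moves with the lever: 162 mm above the bench when open, 174 mm when upright, 119 mm when fastened. The lever below it is a flat bar 20 mm wide and 8 mm thick.
- grey_pot: Grey plastic plant pot, 100 mm across the rim, 90 mm high, loose, bystander. Origin: centre of its underside.
- clay_pot: Terracotta plant pot, 96 mm across the rim, 85 mm high, loose, bystander. Origin: centre of its underside.
- twine_tin: Tin with a green band, 70 mm across, 95 mm high, loose, bystander. Origin: centre of its underside.
- torch: Yellow torch with a black press button, 170 mm long along its x, 44 mm thick, lying loose, bystander. Origin: under its middle.
- wrench: Steel wrench lying loose on the bench beyond the box, bystander. Origin: under its middle.
- trowel: Hand trowel with wooden handle, 310 mm long along its x, lying loose, bystander. Origin: on the bench near where blade and handle meet.

How it is judged:
By the outcome, as a careful person would: the job done as asked, in the order asked, and still so for the second after the job is handed in, with the robot touching nothing.
It also fails if it takes over 48 s, if anything falls off the work surface, if the arm or the gripper's body presses on something with over 40 N, if the wrist force passes 120 N, or if a joint passes its speed limit or range.

### The arm

A 6-joint arm with a two-finger parallel gripper is mounted at the origin on the work surface. World frame = base frame: x ahead of the robot, y to its left, z up, the work surface at z = 0. Lengths are in m, angles in degrees, forces in N, time in s.
With the tool pointing down it reaches from about 0.25 to 0.725 m from the base axis. Payload 9.7 kg.
Tool frame: the origin (TCP) lies where the fingers leave the gripper's body, on its centre line; the fingertips stand 73 mm ahead of it and the grasp point (between the pads) lies 54 mm ahead of it; z points along the fingers, y is the line along which they close (so a half turn about z gives the same grasp; the last joint's range is limited). The gripper opens to 85 mm and grips with 20 to 120 N. Pads are 22 mm wide; open, the fingers measure 114 mm over their backs; the gripper's body (76 mm by 85 mm) begins 54 mm behind the grasp point. The pads swing forward as they close: fully open they stand 13 mm farther back than shut.
Start: joints at [73.51, 4.979, 10.078, 95.1, 0, 90], TCP at [0.156, 0.527, 0.304] pointing down, gripper open.
Joint ranges: [-179.16, 179.16], [-48.56, 103.87], [-65.8, 70.77], [-126.05, 130.52], [-82.76, 87.17], [-180, 180]. Speed limits (degrees/s): [127.2, 127.2, 147.25, 180, 180, 180].

### API

Orientations are given as [roll, pitch, yaw] about the fixed x, y, z axes, in that order (R = Rz(yaw) Ry(pitch) Rx(roll)).
In Python, from workcell import sensors, imaging, bot gives the robot as it stands.
- The arm moves only by the tool apply_moves, never from a script. Its argument "rows" is a list of rows, each a list of 3 entries, a list of its own where there are three numbers: the shift along the tool's x, y, z in units of 10 cm (1.0 is 10 cm), then the turn, a rotation vector about the tool's x, y, z in units of 30 degrees (1.0 is 30 degrees), then the opening, from 0 (shut) to 1 (fully open). A call has 1 to 20 rows; each row is the pose to reach, as a shift and turn from the pose commanded when the call began, along the tool's axes at that moment; what a row does not reach only later rows make up. A row lasts 1/10 s, in which the tool goes at most 50 mm and 8.59 degrees, less where a joint would pass 70% of its speed; a pose out of reach is approached as far as the arm can. A call with a number of a shift or a turn outside -1 to 1 is refused whole. A call with a gripper value outside its range is refused whole. The fingers move at their own pace and stop on an object; "force" is the grip in N (left out, the last holds). Time passes only in rows, so rows that repeat a pose let the fingers close. It gives the time, the measured TCP pose, the force, the opening and the grip force at its end, in the units of the state.
- sensors.get_obs(): the state, without advancing time (a new reading comes with each control period).
- imaging.camera(name): name is "scene" or "top"; returns (picture, depth): 400x640x3 uint8, red, green, blue; 400x640 float32, m along the optical axis (not along the pixel's ray), 0 where there is no reading.
- imaging.get_calibration(name): a dict with "intrinsics" (3x3 intrinsics, pixels), "world_from_camera" (4x4, takes a point from camera to world coordinates). Camera axes: x right, y down, z forward; pixel columns grow to the right and rows downward; lengths in m; the calibration is good to about 2 mm. A picture is of the moment at which its call begins. get_calibration takes no time and is no camera call.
- bot.job_done(): hands the job in; it is judged then, once.
The state is a dict: "time": time; "q": joint angles; "qd": joint speeds; "joint_efforts": joint torques, N m; "ee_pos": TCP position; "tcp_rot": TCP orientation; "wrist_force": force on the tool from outside, world axes, zero at the start; "torque": the same for the moment, N m; "opening": finger opening in m; "grasp_force": force on a finger pad.
Only numpy, scipy, OpenCV 4.12 (cv2) and the standard library are available. Lean on these libraries where they do the work, as an engineer would, in place of code of your own. Each camera call takes 0.05 s, during which the arm holds its last target. There are 200 camera calls.

## Working session

There is one attempt and no reset: what is moved stays moved. The work goes in short steps, Python scripts to look and compute and a tool call to move; the robot and the scene stay as the last step left them, time stands still between calls to the robot, and variables do not carry over. Pictures are saved under pics/ and viewed, at most 10 in all, crops included, and the job is handed in when it is done.

Besides the shell and the picture viewer there is one more tool, called as name(argument=value, ...), one argument or row to a line, values as JSON. apply_moves: Moves the arm, as the interface text tells. Its arguments: {"type":"object","properties":{"rows":{"type":"array"},"force":{"type":"number"}},"required":["rows"]}

```bash
mkdir -p pics; python3 - <<'E'
from workcell import sensors, imaging, bot
import cv2,numpy as np
for n in("scene","top"):
    p,d=imaging.camera(n); c=imaging.get_calibration(n)
    cv2.imwrite(f"pics/{n}0.png",p[:,:,::-1]); np.savez(f"{n}0.npz",p=p,d=d,K=c["intrinsics"],T=c["world_from_camera"])
    print(n,c["intrinsics"],np.round(c["world_from_camera"],3))
print(sensors.get_obs())
E
```

```text
scene [[418.76931549   0.         323.66717113]
 [  0.         418.76931549 199.82569491]
 [  0.           0.           1.        ]] [[ 0.868  0.348 -0.353  1.079]
 [ 0.496 -0.637  0.59  -0.791]
 [-0.02  -0.687 -0.726  1.183]
 [ 0.     0.     0.     1.   ]]
top [[490.03231366   0.         321.30090375]
 [  0.         490.03231366 197.39914972]
 [  0.           0.           1.        ]] [[ 0.019 -0.982  0.19   0.23 ]
 [-1.    -0.022 -0.014  0.064]
 [ 0.018 -0.19  -0.982  1.823]
 [ 0.     0.     0.     1.   ]]
{'time': 0.1, 'q': array([7.35103576e+01, 5.00960655e+00, 1.00406992e+01, 9.50981287e+01,
       2.63068313e-04, 9.00010207e+01]), 'qd': array([ 0.06066127, -0.0100327 ,  0.15978443, -0.04118327,  0.04160932,
        0.01940555]), 'joint_efforts': array([-5.94924131e-04, -5.21560013e+01,  4.65655017e+01,  1.60739844e-02,
       -3.84618886e-05,  4.04441025e-06]), 'ee_pos': array([0.15608444, 0.52728569, 0.30325327]), 'tcp_rot': array([-1.79932964e+02, -2.61873969e-04,  1.63509337e+02]), 'wrist_force': array([-0.08491571,  0.00377091,  0.34248774]), 'torque': array([-0.00092286,  0.00624606, -0.00566745]), 'grasp_force': 0.0, 'opening': 0.08517943710554338}
```

View pics/scene0.png

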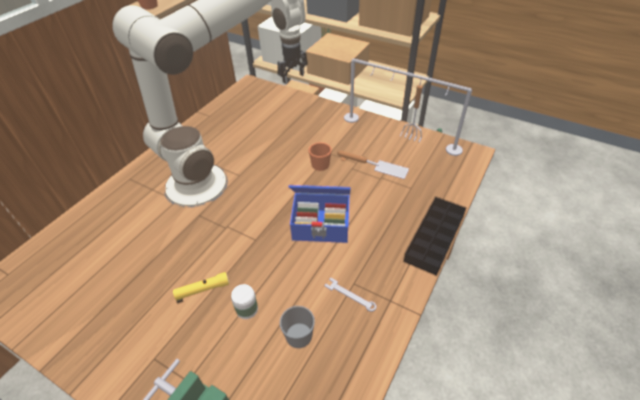

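View pics/top0.png

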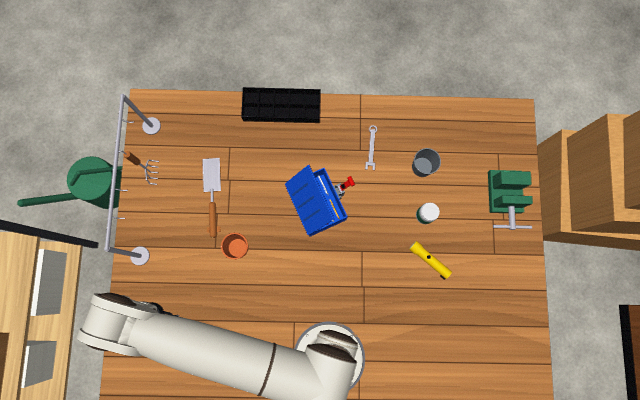

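The top view shows the box at about (318,200), with the lid hinged on the left and raised, and the red latch at (347,183). The bystanders are well away: the clay pot at (235,246), the wrench at (371,148) and the tin at (428,212).

```bash
cat > h.py <<'E'
import numpy as np,cv2
from scipy.optimize import least_squares
def cloud(p,d,K,T):
    v,u=np.mgrid[:400,:640]
    X=np.stack([(u-K[0,2])/K[0,0]*d,(v-K[1,2])/K[1,1]*d,d,np.ones_like(d)],-1)@T.T
    hsv=cv2.cvtColor(np.ascontiguousarray(p),cv2.COLOR_RGB2HSV)
    return X[...,:3],hsv,u,v
def load(n,i):
    z=np.load(f"{n}{i}.npz"); return cloud(z['p'],z['d'],z['K'],z['T'])
E
python3 - <<'E'
from h import *
for n in("scene","top"):
    X,h,u,v=load(n,0)
    near=(X[...,0]>.25)&(X[...,0]<.8)&(abs(X[...,1])<.35)&(X[...,2]>.01)&(X[...,2]<.4)
    b=near&(h[...,0]>105)&(h[...,0]<130)&(h[...,1]>120)
    r=near&((h[...,0]<6)|(h[...,0]>174))&(h[...,1]>170)&(X[...,2]>.1)
    P=X[b];R=X[r]
    print(n,len(P),P.min(0),P.max(0),len(R)); print(np.round(R[:: max(1,len(R)//12)],3))
    # vertical profile
    rect=cv2.minAreaRect((P[P[:,2]<.095][:,:2]*1000).astype(np.float32)); print('low',rect)
    hi=P[P[:,2]>.12]; 
    if len(hi)>10:
        c=hi.mean(0);n_=np.linalg.svd(hi-c)[2][2];n_*=np.sign(n_[2]);print('lid',len(hi),c,n_,np.degrees(np.arccos(n_[2])),np.abs((hi-c)@n_).mean(),np.degrees(np.arctan2(n_[1],n_[0])),hi[:,2].max())
E
```

```text
scene 118 [ 0.44081864 -0.05414312  0.01124297] [0.67697528 0.16217907 0.21619608] 3
[[ 0.617 -0.069  0.169]
 [ 0.62  -0.063  0.165]
 [ 0.625 -0.066  0.17 ]]
low ((557.9090576171875, 52.48811340332031), (193.26943969726562, 151.8977813720703), 26.410917282104492)
lid 65 [0.5681833  0.04470495 0.20802996] [-0.35379517  0.72788241  0.58738077] 54.02864105838331 0.00046339905488903394 115.92257397933334 0.216196078148698
top 2180 [ 0.43025834 -0.05126168  0.01000472] [0.67507615 0.17048101 0.22490627] 84
[[ 0.627 -0.058  0.17 ]
 [ 0.62  -0.058  0.17 ]
 [ 0.616 -0.052  0.158]
 [ 0.611 -0.052  0.165]
 [ 0.61  -0.046  0.15 ]
 [ 0.606 -0.069  0.17 ]
 [ 0.605 -0.056  0.158]
 [ 0.604 -0.039  0.143]
 [ 0.6   -0.062  0.167]
 [ 0.601 -0.046  0.143]
 [ 0.6   -0.03   0.127]
 [ 0.597 -0.047  0.13 ]]
low ((554.633544921875, 56.95795440673828), (202.0850830078125, 159.96292114257812), 25.7077579498291)
lid 1468 [0.54382473 0.07472947 0.17224519] [-0.33943359  0.70947438  0.61760096] 51.85884511236756 0.0022066473941871954 115.56783556244939 0.22490626726029328
```

```bash
cat >> h.py <<'E'
C=np.array([.5555,.057]);YAW=115.6
def ax(y=None):
    a=np.radians(YAW if y is None else y);return np.array([np.cos(a),np.sin(a)]),np.array([-np.sin(a),np.cos(a)])
def tobox(P):
    bx,by=ax();Q=P[...,:2]-C;return np.stack([Q@bx,Q@by,P[...,2]],-1)
def go(bx_,by_,ztip):
    "tool shift/turn in move units to put closed tips at box coords"
    from workcell import sensors
    from scipy.spatial.transform import Rotation as Ro
    o=sensors.get_obs();R=Ro.from_euler('xyz',o['tcp_rot'],degrees=True)
    a,b=ax();t=np.r_[C+a*bx_+b*by_,ztip+.073]
    s=R.inv().apply(t-o['ee_pos'])*10
    rv=(R.inv()*Ro.from_euler('xyz',[180,0,YAW],degrees=True)).as_rotvec(degrees=True)/30
    print('shift',s.round(3),'turn',rv.round(3),'tcp target',t.round(3))
def tip():
    from workcell import sensors
    o=sensors.get_obs();p=o['ee_pos']-[0,0,.073];print('tip box',tobox(p).round(4),'rot',o['tcp_rot'].round(1),'F',o['wrist_force'].round(2),'t',o['time'])
E
python3 - <<'E'
from h import *
for n in("top","scene"):
    X,h,u,v=load(n,0)
    near=(X[...,0]>.25)&(X[...,0]<.8)&(abs(X[...,1])<.35)&(X[...,2]>.01)&(X[...,2]<.4)
    b=near&(h[...,0]>105)&(h[...,0]<130)&(h[...,1]>120)
    r=near&((h[...,0]<6)|(h[...,0]>174))&(h[...,1]>170)&(X[...,2]>.1)
    P=tobox(X[b]);R=tobox(X[r])
    print(n,'bar',R[R[:,2]>.155].mean(0).round(4),R[R[:,2]>.155].max(0),R[R[:,2]>.155].min(0))
    hi=P[P[:,2]>.12];print('lid y',np.percentile(hi[:,1],[1,99]),'x range',np.percentile(P[:,0],[1,99]))
    if n=='top':
        k=np.polyfit(hi[:,0],hi[:,2],1);print('theta',np.degrees(np.arctan(-k[0])),'z at x=77mm',np.polyval(k,.077),'x,z edge',hi[hi[:,2].argmax()])
go(.06,0,.27);tip()
E
```

```text
top bar [-0.1298  0.0009  0.167 ] [-0.1214779   0.01616516  0.17420806] [-0.13730431 -0.01500766  0.15764367]
lid y [-0.09871373  0.10225497] x range [-0.07515741  0.07899902]
theta 51.43260949578413 z at x=77mm 0.10205555639248876 x,z edge [-0.01277981 -0.09729971  0.22490627]
scene bar [-0.1392 -0.0056  0.168 ] [-0.13642549 -0.00046721  0.17006606] [-0.14066262 -0.01004142  0.16480596]
lid y [-0.09468877  0.08628278] x range [-0.08041732  0.0715061 ]
shift [-4.763 -2.931 -0.394] turn [-2.000e-03  1.000e-03  1.597e+00] tcp target [0.53  0.111 0.343]
tip box [0.5967 0.157  0.2303] rot [-179.9   -0.   163.5] F [-0.08  0.    0.34] t 0.1
```

apply_moves(
  rows=[
    [[-0.3,-0.18,-0.1],[0,0,0],0],
    [[-0.6,-0.37,-0.2],[0,0,0],0],
    [[-0.95,-0.58,-0.4],[0,0,0],0],
    [[-0.95,-0.58,-0.4],[0,0,0],0],
  ],
)

```text
time: 0.5
ee_pos: [0.2329, 0.4425, 0.3466]
tcp_rot: [179.8, 0.1, 163.3]
wrist_force: [0.8, 0.1, 0.9]
opening: 0.0282
grasp_force: 0.0
```

apply_moves(
  rows=[
    [[-0.3,-0.18,0],[0,0,0],0],
    [[-0.6,-0.37,0],[0,0,0],0],
    [[-0.95,-0.58,0],[0,0,0],0],
    [[-0.95,-0.58,0],[0,0,0],0],
  ],
)

```text
time: 0.9
ee_pos: [0.3073, 0.3599, 0.3436]
tcp_rot: [-180.0, 0.0, 163.3]
wrist_force: [0.6, -0.6, 0.2]
opening: -0.0
grasp_force: 0.0
```

apply_moves(
  rows=[
    [[-0.3,-0.18,0],[0,0,0],0],
    [[-0.6,-0.37,0],[0,0,0],0],
    [[-0.95,-0.58,0],[0,0,0],0],
    [[-0.95,-0.58,0],[0,0,0],0],
  ],
)

```text
time: 1.3
ee_pos: [0.3819, 0.2776, 0.3432]
tcp_rot: [-179.9, 0.0, 163.3]
wrist_force: [0.7, -0.3, 0.3]
opening: 0.0004
grasp_force: 0.0
```

apply_moves(
  rows=[
    [[-0.3,-0.18,0],[0,0,0.2],0],
    [[-0.6,-0.37,0],[0,0,0.4],0],
    [[-0.95,-0.58,0],[0,0,0.6],0],
    [[-0.95,-0.58,0],[0,0,0.8],0],
    [[-0.95,-0.58,0],[0,0,0.8],0],
    [[-0.95,-0.58,0],[0,0,0.8],0],
  ],
)

```text
time: 1.9
ee_pos: [0.4542, 0.1979, 0.3436]
tcp_rot: [-180.0, -0.0, 139.7]
wrist_force: [0.7, 0.3, 0.8]
opening: 0.0002
grasp_force: 0.0
```

```bash
python3 -c "
from h import *
tip();go(.05,0,.25)"
```

```text
tip box [0.1708 0.0304 0.2706] rot [-180.    -0.   139.7] F [0.72 0.29 0.82] t 1.9
shift [-1.227 -0.216  0.205] turn [-0.001 -0.001  0.804] tcp target [0.534 0.102 0.323]
```

apply_moves(
  rows=[
    [[-0.3,-0.1,0],[0,0,0.2],0],
    [[-0.6,-0.2,0],[0,0,0.4],0],
    [[-0.9,-0.3,0],[0,0,0.6],0],
    [[-1.0,-0.3,0],[0,0,0.8],0],
    [[-1.0,-0.3,0],[0,0,0.8],0],
    [[-1.0,-0.3,0],[0,0,0.8],0],
  ],
)

```text
time: 2.5
ee_pos: [0.5108, 0.1103, 0.3438]
tcp_rot: [-180.0, -0.0, 115.8]
wrist_force: [-0.7, 0.8, -0.4]
opening: 0.0003
grasp_force: 0.0
```

```bash
python3 -c "
from h import *
tip();go(.035,0,.20)"
```

```text
tip box [0.0674 0.0173 0.2708] rot [-180.    -0.   115.8] F [-0.66  0.82 -0.41] t 2.5
shift [-0.325  0.172  0.708] turn [-0.    -0.001  0.007] tcp target [0.54  0.089 0.273]
```

apply_moves(
  rows=[
    [[-0.1,0.17,0.2],[0,0,0],0],
    [[-0.2,0.17,0.4],[0,0,0],0],
    [[-0.35,0.17,0.7],[0,0,0],0],
    [[-0.35,0.17,0.7],[0,0,0],0],
    [[-0.35,0.17,0.7],[0,0,0],0],
  ],
)

```text
time: 3.0
ee_pos: [0.5409, 0.086, 0.2743]
tcp_rot: [-180.0, -0.0, 115.7]
wrist_force: [-0.7, -0.1, 0.1]
opening: -0.0001
grasp_force: 0.0
```

apply_moves(
  rows=[
    [[-0.06,0,0],[0,0,0],0],
    [[-0.12,0,0],[0,0,0],0],
    [[-0.18,0,0.0],[0,0,0],0],
    [[-0.24,0,0.0],[0,0,0],0],
    [[-0.3,0,0.0],[0,0,0],0],
    [[-0.3,0,0.0],[0,0,0],0],
  ],
)

```text
time: 3.6
ee_pos: [0.5549, 0.0572, 0.2739]
tcp_rot: [-180.0, 0.0, 115.5]
wrist_force: [0.1, 0.3, -0.7]
opening: 0.0002
grasp_force: 0.0
```

```bash
python3 - <<'E'
from h import *
from workcell import imaging
tip()
p,d=imaging.camera("scene");cv2.imwrite("pics/s1.png",cv2.resize(p[130:290,230:430,::-1],(800,640))[:600])
E
```

```text
tip box [0.0005 0.0005 0.2009] rot [-180.     0.   115.5] F [ 0.14  0.25 -0.71] t 3.6
```

View pics/s1.png

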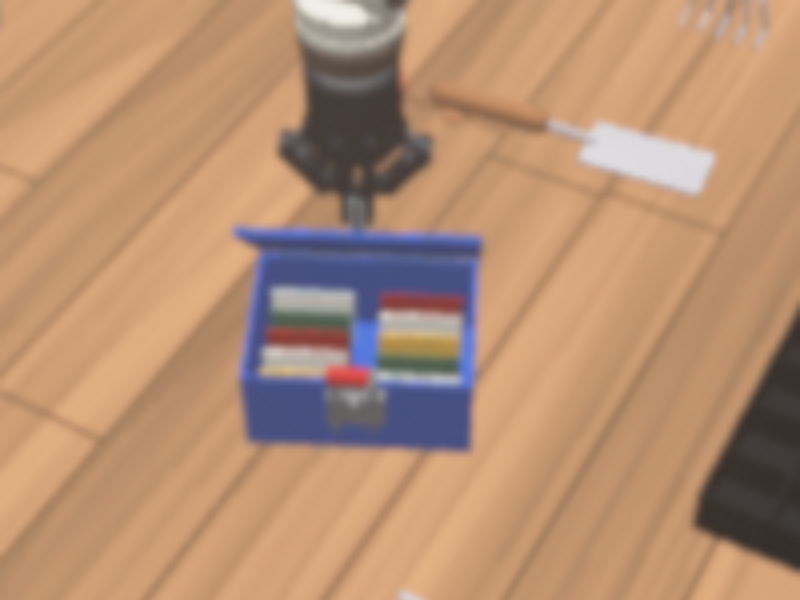

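The crop shows the closed fingertips at the lid's outer face (355,215), with the box undisturbed. Next I push down along the lid's arc.

apply_moves(
  rows=[
    [[-0.06,0,0.08],[0,0,0],0],
    [[-0.13,0,0.18],[0,0,0],0],
    [[-0.2,0,0.27],[0,0,0],0],
    [[-0.27,0,0.36],[0,0,0],0],
    [[-0.33,0,0.47],[0,0,0],0],
    [[-0.38,0,0.57],[0,0,0],0],
    [[-0.42,0,0.68],[0,0,0],0],
    [[-0.46,0,0.79],[0,0,0],0],
    [[-0.46,0,0.79],[0,0,0],0],
  ],
)

```text
time: 4.55
ee_pos: [0.5739, 0.0161, 0.1927]
tcp_rot: [-179.9, -0.1, 115.5]
wrist_force: [0.1, 0.6, -0.3]
opening: 0.0002
grasp_force: 0.0
```

apply_moves(
  rows=[
    [[-0.01,0,0.05],[0,0,0],0],
    [[-0.03,0,0.1],[0,0,0],0],
    [[-0.04,0,0.15],[0,0,0],0],
    [[-0.04,0,0.19],[0,0,0],0],
    [[-0.04,0,0.21],[0,0,0],0],
    [[-0.04,0,0.22],[0,0,0],0],
    [[-0.04,0,0.22],[0,0,0],0],
  ],
)

```text
time: 5.25
ee_pos: [0.576, 0.0129, 0.1728]
tcp_rot: [-180.0, -0.0, 115.5]
wrist_force: [0.3, -0.2, -0.3]
opening: -0.0002
grasp_force: 0.0
```

```bash
python3 -c "
from h import *
tip()"
```

```text
tip box [-0.0486  0.0005  0.0998] rot [-180.    -0.   115.5] F [ 0.28 -0.18 -0.28] t 5.25
```

```bash
python3 - <<'E'
from h import *
from workcell import imaging
p,d=imaging.camera("scene");cv2.imwrite("pics/s2.png",cv2.resize(p[130:280,230:430,::-1],(800,600)))
for n in("scene","top"):
    p,d=imaging.camera(n);c=imaging.get_calibration(n);X,h,u,v=cloud(p,d,c["intrinsics"],c["world_from_camera"])
    Q=tobox(X);b=(h[...,0]>105)&(h[...,0]<130)&(h[...,1]>120)&(abs(Q[...,0])<.09)&(abs(Q[...,1])<.12)&(Q[...,2]>.085)
    B=Q[b]
    for lo in np.arange(-.09,.09,.03):
        m=(B[:,0]>lo)&(B[:,0]<lo+.03);print(n,lo.round(2),m.sum(),np.median(B[m,2]) if m.sum() else None)
E
```

```text
scene -0.09 326 0.09975554617621563
scene -0.06 337 0.10040472968066516
scene -0.03 244 0.09993832609522169
scene 0.0 134 0.0992593022991205
scene 0.03 119 0.09904589359945581
scene 0.06 39 0.09833313606692551
top -0.09 0 None
top -0.06 0 None
top -0.03 117 0.09915403939772816
top 0.0 277 0.0981715881954548
top 0.03 401 0.09845449616499602
top 0.06 255 0.09736453399749423
```

View pics/s2.png

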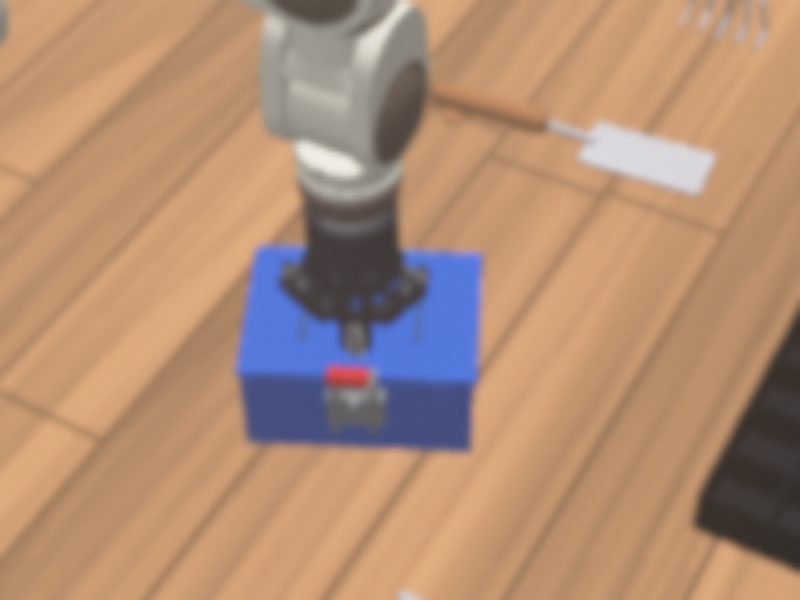

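The crop shows the lid almost flat, with the fingertips on it at (355,345) and the latch still open at (348,377). I'll press the last millimetres and watch the force.

apply_moves(
  rows=[
    [[0,0,0.01],[0,0,0],0],
    [[0,0,0.02],[0,0,0],0],
    [[0,0,0.025],[0,0,0],0],
    [[0,0,0.025],[0,0,0],0],
  ],
)

```text
time: 5.8
ee_pos: [0.5762, 0.0128, 0.1707]
tcp_rot: [180.0, 0.0, 115.5]
wrist_force: [-0.6, 0.4, 2.5]
opening: 0.0004
grasp_force: 1.4
```

apply_moves(
  rows=[
    [[0,0,0.01],[0,0,0],0],
    [[0,0,0.02],[0,0,0],0],
    [[0,0,0.02],[0,0,0],0],
    [[0,0,0.02],[0,0,0],0],
  ],
)

```text
time: 6.2
ee_pos: [0.5761, 0.0128, 0.1704]
tcp_rot: [179.9, 0.0, 115.5]
wrist_force: [-4.6, -0.2, 14.1]
opening: 0.0002
grasp_force: 7.6
```

14 N with no further travel, so the lid is hard shut. Next: lift off, pass over the latch and come down outside it.

apply_moves(
  rows=[
    [[0,0,-0.1],[0,0,0],0],
    [[0,0,-0.4],[0,0,0],0],
    [[0,0,-0.7],[0,0,0],0],
    [[0,0,-1.0],[0,0,0],0],
    [[0,0,-1.0],[0,0,0],0],
  ],
)

```text
time: 6.7
ee_pos: [0.577, 0.0129, 0.2729]
tcp_rot: [179.7, 0.1, 115.5]
wrist_force: [0.0, 0.2, -0.9]
opening: 0.0
grasp_force: 0.0
```

apply_moves(
  rows=[
    [[0,0,-0.2],[0,0,0],0],
    [[-0.1,0,-0.4],[0,0,0],0],
    [[-0.4,0,-0.4],[0,0,0],0],
    [[-0.7,0,-0.4],[0,0,0],0],
    [[-1.0,0,-0.4],[0,0,0],0],
    [[-1.0,0,-0.4],[0,0,0],0],
  ],
)

```text
time: 7.3
ee_pos: [0.62, -0.0802, 0.3067]
tcp_rot: [-179.9, -0.0, 115.4]
wrist_force: [-0.3, 0.5, 0.6]
opening: -0.0003
grasp_force: 0.0
```

```bash
python3 - <<'E'
from h import *
from workcell import imaging
tip();go(-.175,0,.15)
n="scene";p,d=imaging.camera(n);c=imaging.get_calibration(n);X,h,u,v=cloud(p,d,c["intrinsics"],c["world_from_camera"])
Q=tobox(X);b=(h[...,0]>105)&(h[...,0]<130)&(h[...,1]>120)&(abs(Q[...,0])<.09)&(abs(Q[...,1])<.12)&(Q[...,2]>.085)
B=Q[b]
for lo in np.arange(-.09,.09,.03):
    m=(B[:,0]>lo)&(B[:,0]<lo+.03);print(lo.round(2),m.sum(),np.median(B[m,2]) if m.sum() else None)
E
```

```text
tip box [-0.1516  0.0011  0.2337] rot [-179.9   -0.   115.4] F [-0.28  0.51  0.6 ] t 7.3
shift [-0.235  0.013  0.837] turn [-0.003 -0.001 -0.008] tcp target [ 0.631 -0.101  0.223]
-0.09 298 0.09781264517044397
-0.06 354 0.09829838179619543
-0.03 307 0.09828784928773637
0.0 186 0.09845173623769454
0.03 96 0.09885597416125869
0.06 19 0.09666393809397089
```

The lid is flat at 98 mm.

apply_moves(
  rows=[
    [[-0.25,0,0],[0,0,0],0],
    [[-0.25,0,0.2],[0,0,0],0],
    [[-0.25,0,0.5],[0,0,0],0],
    [[-0.25,0,0.82],[0,0,0],0],
    [[-0.25,0,0.82],[0,0,0],0],
  ],
)

```text
time: 7.85
ee_pos: [0.6281, -0.099, 0.2214]
tcp_rot: [-179.6, -0.3, 115.5]
wrist_force: [0.1, -0.5, -0.3]
opening: 0.0002
grasp_force: 0.0
```

apply_moves(
  rows=[
    [[0.08,0,0],[0,0,0],0],
    [[0.14,0,0],[0,0,0],0],
    [[0.2,0,0],[0,0,0],0],
    [[0.25,0,0],[0,0,0],0],
    [[0.3,0,0],[0,0,0],0],
    [[0.35,0,0],[0,0,0],0],
    [[0.4,0,0],[0,0,0],0],
  ],
)

```text
time: 8.55
ee_pos: [0.6132, -0.0641, 0.2284]
tcp_rot: [179.8, 0.2, 115.5]
wrist_force: [1.5, -2.6, 2.8]
opening: 0.0001
grasp_force: 1.7
```

apply_moves(
  rows=[
    [[0.05,0,0],[0,0,0],0],
    [[0.1,0,0],[0,0,0],0],
    [[0.15,0,0],[0,0,0],0],
    [[0.2,0,0],[0,0,0],0],
    [[0.25,0,0],[0,0,0],0],
    [[0.3,0,0],[0,0,0],0],
    [[0.34,0,0],[0,0,0],0],
    [[0.34,0,0],[0,0,0],0],
  ],
)

```text
time: 9.35
ee_pos: [0.5978, -0.0326, 0.2263]
tcp_rot: [-180.0, -0.0, 115.5]
wrist_force: [0.1, 0.3, -0.3]
opening: 0.0002
grasp_force: 0.0
```

```bash
python3 - <<'E'
from h import *
from workcell import imaging
tip()
p,d=imaging.camera("scene");cv2.imwrite("pics/s3.png",cv2.resize(p[130:280,230:430,::-1],(800,600)))
E
```

```text
tip box [-0.0991  0.0006  0.1533] rot [-180.    -0.   115.5] F [ 0.14  0.33 -0.26] t 9.35
```

View pics/s3.png

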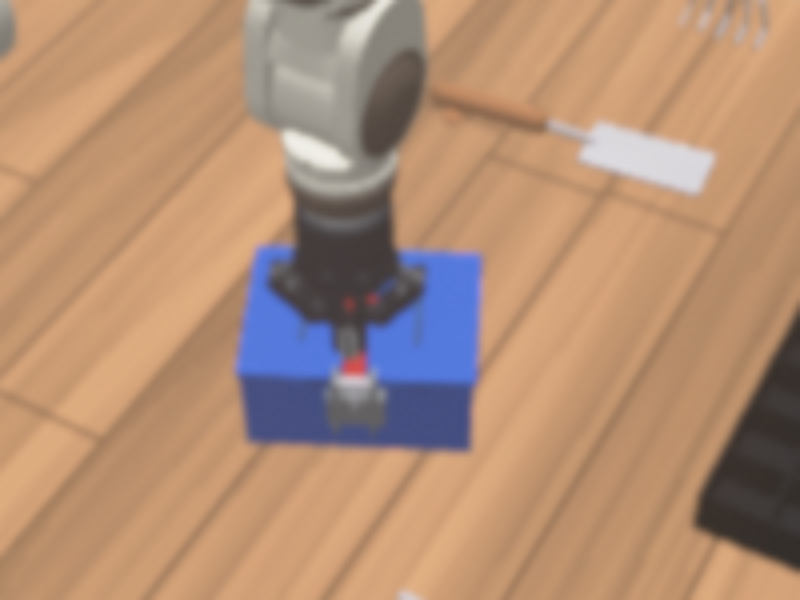

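The latch has snapped over: the lever root is at (353,365) and the bar lies beyond the fingers at (360,300). I'll back off and verify.

apply_moves(
  rows=[
    [[-0.2,0,0],[0,0,0],0],
    [[-0.3,0,-0.2],[0,0,0],0],
    [[-0.4,0,-0.5],[0,0,0],0],
    [[-0.5,0,-0.9],[0,0,0],0],
    [[-0.8,0,-1.0],[0,0,0],0],
    [[-1.0,0,-1.0],[0,0,0],0],
    [[-1.0,0,-1.0],[0,0,0],0],
  ],
)

```text
time: 10.1
ee_pos: [0.6421, -0.1266, 0.3257]
tcp_rot: [-180.0, 0.0, 115.4]
wrist_force: [0.2, -0.0, -0.2]
opening: -0.0003
grasp_force: 0.0
```

apply_moves(
  rows=[
    [[-0.3,0,0],[0,0,0],0],
    [[-0.6,0,0],[0,0,0],0],
    [[-0.9,0,-0.2],[0,0,0],0],
    [[-0.9,0,-0.2],[0,0,0],0],
    [[-0.9,0,-0.2],[0,0,0],0],
    [[-0.9,0,-0.2],[0,0,0],0],
  ],
)

```text
time: 10.7
ee_pos: [0.6796, -0.204, 0.3458]
tcp_rot: [-180.0, -0.1, 115.5]
wrist_force: [0.4, 0.1, 1.0]
opening: -0.0001
grasp_force: 0.0
```

```bash
python3 - <<'E'
from h import *
from workcell import imaging
tip()
p,d=imaging.camera("top");cv2.imwrite("pics/t4.png",p[:,:,::-1])
c=imaging.get_calibration("top");X,h,u,v=cloud(p,d,c["intrinsics"],c["world_from_camera"]);Q=tobox(X)
near=(abs(Q[...,0])<.16)&(abs(Q[...,1])<.13)&(Q[...,2]>.08)&(Q[...,2]<.25)
b=near&(h[...,0]>105)&(h[...,0]<130)&(h[...,1]>120);r=near&((h[...,0]<6)|(h[...,0]>174))&(h[...,1]>170)
print('red',Q[r].min(0),Q[r].max(0));B=Q[b];print('lid',np.percentile(B,[2,50,98],axis=0))
E
```

```text
tip box [-0.289   0.0009  0.2728] rot [-1.800e+02 -1.000e-01  1.155e+02] F [0.42 0.15 1.03] t 10.7
red [-0.08625935 -0.01331431  0.09329861] [-0.02184279  0.01571933  0.134508  ]
lid [[-0.07460513 -0.09740578  0.08901642]
 [ 0.00311479  0.0064242   0.09767027]
 [ 0.07309501  0.10041055  0.1061435 ]]
```

View pics/t4.png

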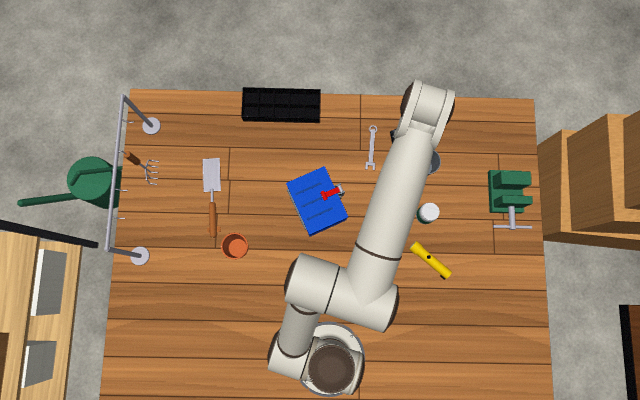

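The top view shows the box at (318,202), unmoved, with the lid flat and the red latch lying over it at (330,192). The other things are in place and the hand is clear.

```bash
python3 -c "
from workcell import bot
print(bot.job_done())"
```

```text
the job is handed in; nothing more can be done
None
```

The lid was pushed fully shut first, then the latch lever snapped down over it; the box and the other things look unmoved, the hand is clear, and the job was handed in at about 11 s.

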